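Weigh the blue box on the bench scale

ROBOT

A 6-joint arm with a two-finger parallel gripper is mounted at the origin on a cart in front of the work surface, level with it; the furniture and walls round the work are solid. World frame = base frame: x ahead of the robot, y to its left, z up, the work surface at z = 0. Lengths are in mm, angles in rad, forces in N, time in s.
With the tool pointing down it reaches from about 350 to 800 mm from the base axis. Payload 7.3 kg.
Tool frame: the origin (TCP) lies midway between the tips of the shut fingers; the grasp point (between the pads) lies 19 mm behind it; z points along the fingers, x is the direction in which the jaws open and shut, and the axes are right-handed (so a half turn about z gives the same grasp; the last joint's range is limited). The gripper opens to 85 mm and grips with 20 to 120 N. Pads are 22 mm wide; open, the fingers measure 114 mm over their backs; the gripper's body (76 mm by 85 mm) begins 54 mm behind the grasp point. The pads swing forward as they close: fully open they stand 13 mm farther back than shut.
Start: joints at [1.117, 0.342, 1.524, -0, 1.275, -0.146], TCP at [159.041, 500.35, 231.322] pointing down, gripper open.
Joint ranges: [-2.53, 2.53], [-0.77, 2.02], [0.04, 2.7], [-1, 4.14], [0.28, 2.66], [-3.11, 3.11]. Speed limits (rad/s): [2.57, 2.57, 3.14, 3.14, 3.14, 3.14].

INTERFACE

Orientations are given as a rotation vector (axis times angle).
In Python, from plant import arm, vision, ticket gives the robot as it stands.
- The arm moves only by the tool carry_out, never from a script. Its argument "rows" is a list that holds one entry, the list of rows, each a list of 5 numbers: the shift along the tool's x, y, z in m, then the turn about the tool's z in degrees, then the closure, from 0 (fully open) to 1 (shut). In form: [[[tx, ty, tz, roll, grip], ...]]. A call has 1 to 12 rows; each row shifts and turns the pose as measured when the row begins, along the tool's axes as they then stand; what a row does not reach is not made up. A row lasts 1/12 s, in which the tool goes at most 41.7 mm and 7.16 degrees, less where a joint would pass 70% of its speed; a pose out of reach is approached as far as the arm can. A call is refused whole if a number of a shift passes 0.0417 or a number of a turn 7.16, either way. A call with a gripper value outside its range is refused whole. The fingers move at their own pace and stop on an object; the grip force is fixed at half the most. Time passes only in rows, so rows that do not move let the fingers close. It gives the time, the measured TCP pose, the force and the opening at its end, in the units of the state.
- arm.state(): the state, without advancing time (a new reading comes with each control period).
- vision.capture(name): name is "scene" or "top"; returns the picture (420x560x3 uint8, red, green, blue); there is no depth.
- vision.camera_model(name): a dict with "intrinsics" (3x3 intrinsics, pixels), "R" (3x3) and "t" (3): a world point X has camera coordinates R X + t. Camera axes: x right, y down, z forward; pixel columns grow to the right and rows downward; lengths in mm; the calibration is good to about 2 mm. A picture is of the moment at which its call begins. camera_model takes no time and is no camera call.
- ticket.sign_off(): hands the job in, once; it reports no verdict.
The state is a dict: "t": time; "joints": joint angles; "qvel": joint speeds; "effort": joint torques, N m; "position": TCP position; "orientation": TCP orientation; "ft_force": force on the tool from outside, world axes, zero at the start; "torque": the same for the moment, N m; "width": finger opening in mm.
Only numpy, scipy, OpenCV 4.12 (cv2) and the standard library are available. Lean on these libraries where they do the work, as an engineer would, in place of code of your own. Each camera call takes 0.05 s, during which the arm holds its last target. There are 200 camera calls.

TASK

Weigh the blue card box that stands on its own on the open bench (not the one stacked at the back) on the bench scale. Take the block of tags off the pan and lay it flat on the bench, press the green zero button all the way down while the pan is empty, then set the blue box gently and upright on the pan, centred and square to it so that no edge overhangs, and leave it there. Never push the pan down to its stop, do not tip the block of tags off, and leave the red box, the grey tape and the egg cup where they are.

Things in the scene. Friction and masses are not known exactly. Their poses are not given: they have to be found in the camera images.
- scale: dark grey bench scale fixed to the bench, housing 200 (x) x 136 (y) x 34 mm high; origin at the centre of its underside, on the bench top; its x runs from the console (-x end, with the display and the green button) to the pan end (+x end); yaw varies
- pan_top (a point): centre of the upper face of the scale's steel pan, a rectangle 90 mm (x) x 68 mm (y), 6 mm thick, level, its edges parallel to this frame's x and y; the face is 60 mm above the bench when empty and lies 35 mm in +x of the scale's centre
- pan (a joint): how far the pan has sunk on its spring, m: 0 empty, sinks about 0.5 mm per newton of load (stiffness 2000 N/m), 0.010 at its stop (about 20 N)
- zero (a joint): travel of the green zero button, m: 0 released, 0.005 fully down; springs back; fully down takes 4 N
- zero_top (a point): centre of the top face of the green zero button (round, 20 mm across), on the console of the scale, pressed straight down
- tags: block of brown card tags, one rigid loose block 95 mm (x) x 48 mm (y) x 19 mm high, 0.08 kg; origin at the centre of its underside; starts flat on the pan
- tags_center (a point): centre of the block of tags, half-way up (9.5 mm above its underside), axes as the block's (x long, z up)
- blue_box: blue card box standing on its own on the open bench, loose, 72 mm (x) x 51 mm (y) x 35 mm high, 0.22 to 0.39 kg; origin at the centre of its underside; starts standing on the bench
- blue_center (a point): centre of the blue box, half-way up (17.5 mm above its underside), axes as the box's (x long, z up)
- red_box: bystander: red card box standing on the open bench, loose, 102 x 64 x 45 mm high; origin at the centre of its underside
- grey_tape: bystander: roll of grey tape lying flat, loose, 100 mm across, 48 mm high; origin at the centre of its underside
- egg_cup: bystander: small china egg cup, loose, 49 mm across, 62 mm high; origin at the centre of its underside
- blue_corner0 (a point): lower corner of the blue box at +x +y of its frame (36 mm and 25.5 mm from its centre)
- blue_corner1 (a point): lower corner of the blue box at +x -y of its frame (36 mm and 25.5 mm from its centre)
- blue_corner2 (a point): lower corner of the blue box at -x -y of its frame (36 mm and 25.5 mm from its centre)
- blue_corner3 (a point): lower corner of the blue box at -x +y of its frame (36 mm and 25.5 mm from its centre)
Things that resemble listed ones, but are neither listed nor needed, are in the scene too. What is meant by the tags is not orange, and is the smaller of those in its own colour.

How it is judged (in metres and radians):
On the way, in this order (a step that is already met when the one before it is completed fails the run):
1. the block of tags lies flat on the bench, let go and at rest (height (world z) of tags_center below 0.014 m and angle between tags_center's own z axis and vertical below 0.1 rad and contact force between tags and the fingers below 0.05 N and linear speed of tags below 0.02 m/s), for 0.2 s.
2. the zero button is pressed all the way (over 4 mm) while the pan is empty (value of joint zero above 0.004 m and value of joint pan below 0.0005 m), for 0.05 s.
At the end, for the whole second after the job is handed in: the blue box stands upright (within 0.05 rad) and at rest on the pan, its centre within 8 mm (horizontally) of the pan's centre and all four of its lower corners inside the pan's edges; the block of tags lies flat on the bench at rest; the zero button is released (all of step 1 and x of blue_corner0 in the frame of pan_top between -0.045 and 0.045 m and y of blue_corner0 in the frame of pan_top between -0.034 and 0.034 m and x of blue_corner1 in the frame of pan_top between -0.045 and 0.045 m and y of blue_corner1 in the frame of pan_top between -0.034 and 0.034 m and x of blue_corner2 in the frame of pan_top between -0.045 and 0.045 m and y of blue_corner2 in the frame of pan_top between -0.034 and 0.034 m and x of blue_corner3 in the frame of pan_top between -0.045 and 0.045 m and y of blue_corner3 in the frame of pan_top between -0.034 and 0.034 m and horizontal distance between blue_center and pan_top below 0.008 m and angle between blue_center's own z axis and vertical below 0.05 rad and z of blue_center in the frame of pan_top between 0.0145 and 0.0205 m and linear speed of blue_box below 0.02 m/s and angular speed of blue_box below 0.1 rad/s and value of joint zero below 0.002 m); the robot touches nothing.
It fails at once if the pan is driven down to its stop (more than 9 mm): the box was dropped on it or it was pushed hard (value of joint pan above 0.009 m).
It fails at once if the block of tags is tipped (more than 0.6 rad) (angle between tags_center's own z axis and vertical above 0.6 rad).
It fails at once if the red box is moved by more than 15 mm (distance of red_box from where it was at the start of the episode above 0.015 m).
It fails at once if the roll of grey tape is moved by more than 15 mm (distance of grey_tape from where it was at the start of the episode above 0.015 m).
It fails at once if the egg cup is moved by more than 15 mm (distance of egg_cup from where it was at the start of the episode above 0.015 m).
It also fails if it takes over 61 s, if anything falls off the work surface, if the arm or the gripper's body presses on something with over 40 N, if the wrist force passes 120 N, or if a joint passes its speed limit or range.

## Working session

There is one attempt and no reset: what is moved stays moved. The work goes in short steps, Python scripts to look and compute and a tool call to move; the robot and the scene stay as the last step left them, time stands still between calls to the robot, and variables do not carry over. Pictures are saved under pics/ and viewed, about 8 in all and at most 12, crops included, and the job is handed in when it is done.

Besides the shell and the picture viewer there is one more tool, called after "Emit:" as name(argument=value, ...) on one line, values as JSON. carry_out: Moves the arm, as the interface text tells. Its arguments: {"type":"object","properties":{"rows":{"type":"array","items":{"type":"array","items":{"type":"array","items":{"type":"number"}}}}},"required":["rows"]}

```bash
mkdir -p pics; cat > h.py <<'E'
import numpy as np, cv2
from plant import arm, vision, ticket
def snap(name,fn,crop=None,scale=1):
    im=vision.capture(name); b=cv2.cvtColor(im,cv2.COLOR_RGB2BGR)
    cv2.imwrite('pics/full_'+fn,b)
    if crop: x0,y0,x1,y1=crop; b=b[y0:y1,x0:x1]
    cv2.imwrite('pics/'+fn,cv2.resize(b,None,fx=scale,fy=scale,interpolation=cv2.INTER_CUBIC)); return im
def ray(name,uv,z):
    c=vision.camera_model(name);K,R,t=map(np.array,(c['intrinsics'],c['R'],c['t']))
    uv=np.atleast_2d(uv).astype(float); d=(np.linalg.inv(K)@np.c_[uv,np.ones(len(uv))].T).T@R
    o=-R.T@t; return o+d*((z-o[2])/d[:,2])[:,None]
def proj(name,X):
    c=vision.camera_model(name);K,R,t=map(np.array,(c['intrinsics'],c['R'],c['t']))
    p=(K@(R@np.atleast_2d(X).T+t[:,None])).T; return p[:,:2]/p[:,2:]
E
python3 - <<'E'
from h import *
a=snap('scene','s1.png');b=snap('top','t1.png')
print(arm.state())
for n in('scene','top'):
    c=vision.camera_model(n);print(n,np.round(c['intrinsics'],1),-np.array(c['R']).T@np.array(c['t']),np.round(c['R'],3))
E
```

```text
{'t': 0.1, 'joints': array([ 1.11700326e+00,  3.42638963e-01,  1.52490821e+00, -6.34319651e-07,
        1.27541236e+00, -1.46001644e-01]), 'qvel': array([ 0.00215371, -0.0027027 , -0.00417217, -0.00147046, -0.00087348,
       -0.0001175 ]), 'effort': array([ 6.52467152e-04, -4.34450519e+01, -2.46495044e+01, -1.99533961e-04,
        4.54346693e-03, -1.81163705e-05]), 'position': array([158.87365813, 500.01154351, 230.70740657]), 'orientation': array([ 2.53519370e+00,  1.85428773e+00, -1.89815001e-03]), 'ft_force': array([-0.09313494, -0.51648522,  0.13594499]), 'torque': array([ 0.00978572, -0.00902715,  0.00937855]), 'width': 85.35807497557772}
scene [[510.1   0.  286.6]
 [  0.  510.1 205. ]
 [  0.    0.    1. ]] [-460.65771922 -748.08586219  713.68602081] [[ 0.6   -0.8   -0.   ]
 [-0.35  -0.263 -0.899]
 [ 0.719  0.54  -0.437]]
top [[402.9   0.  281.3]
 [  0.  402.9 206.4]
 [  0.    0.    1. ]] [ 437.27917783   43.87353238 1184.12939461] [[ 0.009 -1.     0.016]
 [-0.992 -0.011 -0.129]
 [ 0.129 -0.014 -0.992]]
```

View pics/s1.png

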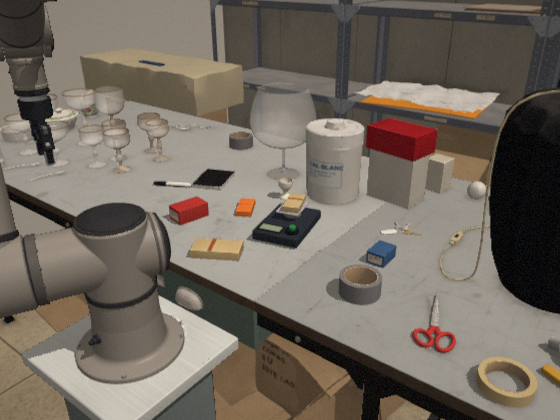

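View pics/t1.png

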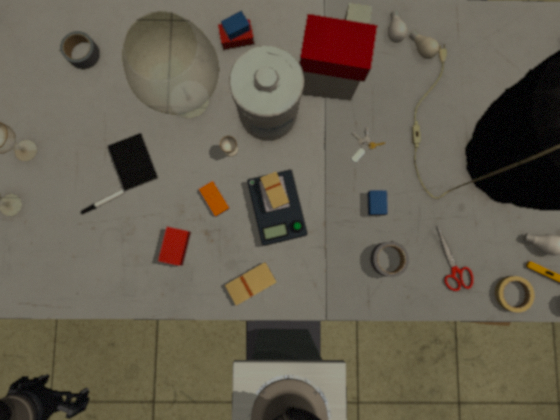

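Top view: the scale is at about (277,207), with the tags on its pan at (274,190) and the green button at (297,226). The blue box is at (377,203), red at (174,246), grey tape at (390,259), and the egg cup at (229,146) near the pan. Next I measure these.

```bash
python3 - <<'E'
from h import *
im=cv2.imread('pics/full_t1.png');hsv=cv2.cvtColor(im,cv2.COLOR_BGR2HSV)
def m(lo,hi,box,z,nm):
    x0,y0,x1,y1=box; k=np.zeros(im.shape[:2],np.uint8)
    k[y0:y1,x0:x1]=cv2.inRange(hsv,lo,hi)[y0:y1,x0:x1]
    cs,_=cv2.findContours(k,cv2.RETR_EXTERNAL,cv2.CHAIN_APPROX_NONE);c=max(cs,key=cv2.contourArea)
    P=ray('top',c[:,0],z)[:,:2].astype(np.float32);r=cv2.minAreaRect(P);bp=cv2.boxPoints(r)
    e=[bp[1]-bp[0],bp[2]-bp[1]];l=max(e,key=np.linalg.norm)
    print(nm,'px',c[:,0].mean(0).round(1),'ctr',np.round(r[0],1),'size',np.round(r[1],1),'long yaw',np.degrees(np.arctan2(l[1],l[0])).round(1)%180)
m((100,100,40),(125,255,255),(355,180,400,225),35,'blue')
m((8,60,100),(25,255,255),(255,165,295,215),79,'tags')
m((0,0,0),(179,255,75),(240,165,315,250),34,'scale')
m((60,120,40),(90,255,255),(280,215,310,240),40,'button')
m((0,150,60),(5,255,255),(150,220,200,275),45,'red')
m((0,0,0),(179,60,105),(365,235,412,282),48,'tape')
b=np.hstack([cv2.resize(im[155:255,235:325],None,fx=6,fy=6,interpolation=2)])
cv2.imwrite('pics/c1.png',b)
s=cv2.imread('pics/full_s1.png');cv2.imwrite('pics/c2.png',cv2.resize(s[170:270,240:410],None,fx=4.5,fy=4.5,interpolation=2))
E
```

```text
blue px [377.2 202.2] ctr [ 602.8 -250.3] size [64.3 50. ] long yaw 0.6
tags px [274.3 189.7] ctr [628.3  48. ] size [99.7 52.2] long yaw 22.9
scale px [274.8 205.9] ctr [583.1  48.7] size [198.6 150.1] long yaw 14.1
button px [297.  225.5] ctr [531.8 -17.8] size [20.  22.8] long yaw 90.6
red px [173.4 246.1] ctr [470.5 328.6] size [68.  99.2] long yaw 168.1
tape px [384.7 259.5] ctr [ 439.7 -269. ] size [105.8 122.8] long yaw 90.5
```

View pics/c1.png

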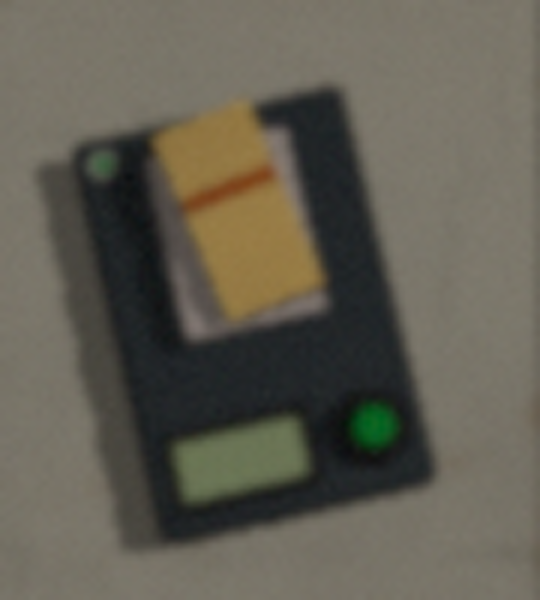

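View pics/c2.png

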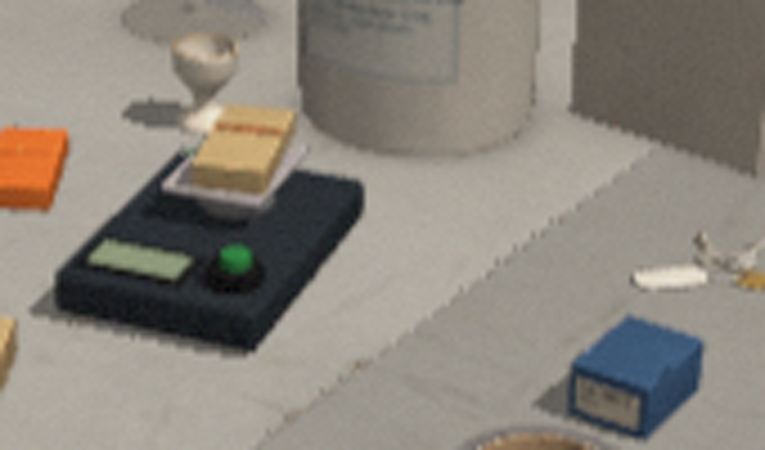

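The crops show the tags lying skew on the pan (yaw about 23°) and the scale at about 14°. The blue box is clear. I'll approach the tags now.

Emit:
carry_out(rows=[[[-0.016,0.0325,0,0,0],[-0.016,0.0325,0,0,0],[-0.016,0.0325,0,0,0],[-0.016,0.0325,0,0,0],[-0.016,0.0325,0,0,0],[-0.016,0.0325,0,0,0],[-0.016,0.0325,0,0,0],[-0.016,0.0325,0,0,0],[-0.016,0.0325,0,0,0],[-0.016,0.0325,0,0,0],[-0.016,0.0325,0,0,0],[-0.016,0.0325,0,0,0]]])

```text
t: 1.1
position: [479.2, 189.8, 225.9]
orientation: [-2.522, -1.871, 0.014]
ft_force: [0.2, 0.9, 0.4]
width: 85.4
```

```bash
cat >> h.py <<'E'
from scipy.spatial.transform import Rotation as Ro
def go(x,y,z,yaw=None):
    """tool-frame shift (mm) to a target and roll (deg) bringing tool x to world yaw (mod 180)"""
    s=arm.state();R=Ro.from_rotvec(s['orientation']).as_matrix();d=R.T@(np.array([x,y,z])-s['position'])
    cy=np.degrees(np.arctan2(R[1,0],R[0,0])); roll=None if yaw is None else -((yaw-cy+90)%180-90)
    print('t%.2f'%s['t'],'pos',s['position'].round(1),'yaw %.1f'%cy,'tilt',np.round(R[:2,2],3),'j6 %.2f'%s['joints'][5],'shift',d.round(1),'roll',roll and round(roll,1),'w %.1f'%s['width'],'F',s['ft_force'].round(1))
E
python3 -c "
from h import *
go(628,48,140,112.9)"
```

```text
t1.10 pos [479.2 189.8 225.9] yaw 73.1 tilt [-0.008 -0.004] j6 -1.05 shift [-92.1 184.1  85.2] roll -39.8 w 85.4 F [0.2 0.9 0.4]
```

Emit:
carry_out(rows=[[[-0.0155,0.031,0,0,0],[-0.0155,0.031,0,0,0],[-0.0155,0.031,0,0,0],[-0.0155,0.031,0,0,0],[-0.0155,0.031,0,0,0],[-0.0155,0.031,0,0,0],[0,0,0.01,-6.65,0],[0,0,0.01,-6.65,0],[0,0,0.01,-6.65,0],[0,0,0.01,-6.65,0],[0,0,0.01,-6.65,0],[0,0,0.01,-6.65,0]]])

```text
t: 2.1
position: [639.7, 27.4, 156.4]
orientation: [-1.707, -2.627, 0.019]
ft_force: [0.3, 0.1, 0.2]
width: 85.4
```

```bash
python3 -c "
from h import *
go(628,48,61,112.9)
snap('scene','s2.png',(190,90,410,255),3.6)"
```

```text
t2.10 pos [639.7  27.4 156.4] yaw 114.0 tilt [-0.014 -0.005] j6 -2.06 shift [23.5 -0.9 95.4] roll 1.1 w 85.4 F [0.3 0.1 0.2]
```

Emit:
carry_out(rows=[[[0.0118,0,0,0,0],[0.0118,0,0,1,0],[0,0,0.02,0,0],[0,0,0.02,0,0],[0,0,0.02,0,0],[0,0,0.01,0,0],[0,0,0,0,0],[0,0,0,0,0]]])

```text
t: 2.82
position: [625.6, 54.9, 84.0]
orientation: [-1.75, -2.594, 0.02]
ft_force: [0.4, -0.0, 0.4]
width: 85.2
```

```bash
python3 -c "
from h import *
go(628,48,61,112.9)
snap('scene','s2.png',(210,130,350,235),5.7)"
```

```text
t2.82 pos [625.6  54.9  84. ] yaw 112.0 tilt [-0.018 -0.003] j6 -1.98 shift [-7.4  0.  23. ] roll -0.9 w 85.2 F [ 0.4 -0.   0.4]
```

View pics/s2.png

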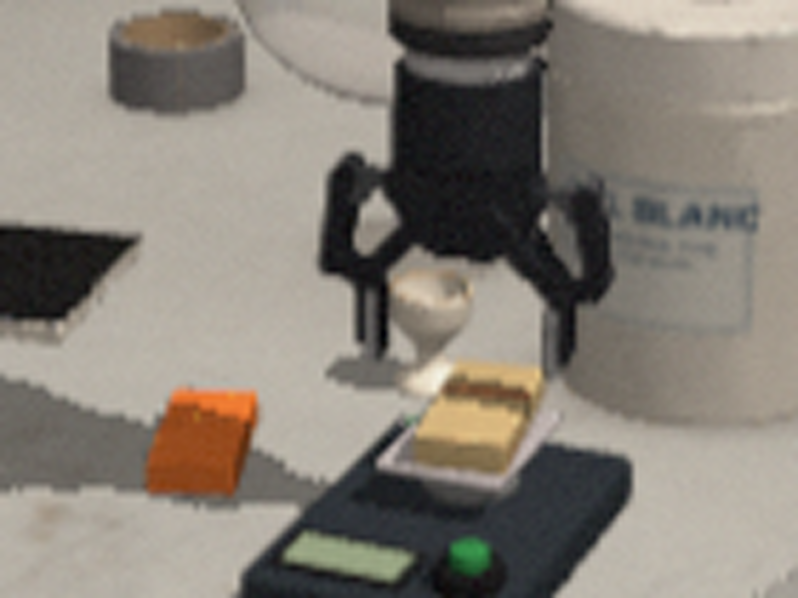

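The gripper is above the tags with its tips straddling the block, slightly offset. I'll correct that, go down and close.

Emit:
carry_out(rows=[[[-0.0037,0,0,0,0],[-0.0037,0,0.006,-0.5,0],[0,0,0.008,0,0],[0,0,0.007,0,0],[0,0,0,0,0],[0,0,0,0,0.3],[0,0,0,0,0.5],[0,0,0,0,0.6],[0,0,0,0,0.7],[0,0,0,0,0.7],[0,0,0,0,0.7],[0,0,0,0,0.7]]])

```text
t: 3.87
position: [630.8, 46.7, 65.9]
orientation: [-1.744, -2.605, 0.014]
ft_force: [-1.0, 0.1, -0.7]
width: 45.6
```

```bash
python3 -c "
from h import *
go(628,48,61,112.9)"
```

```text
t3.87 pos [630.8  46.7  65.9] yaw 112.4 tilt [-0.01  -0.004] j6 -2.00 shift [ 2.3 -2.1  4.9] roll -0.5 w 45.6 F [-1.   0.1 -0.7]
```

Emit:
carry_out(rows=[[[0,0,0,0,0.7],[0,0,-0.005,0,0.7],[0,0,-0.01,0,0.7],[0,0,-0.015,0,0.7],[0,0,-0.02,0,0.7],[0,0,-0.02,0,0.7],[0,0,0,0,0.7],[0,0,0,0,0.7]]])

```text
t: 4.53
position: [631.4, 47.4, 141.2]
orientation: [-1.744, -2.605, 0.014]
ft_force: [0.5, 0.1, -0.3]
width: 45.9
```

```bash
python3 -c "
from h import *
go(500,-145,130,90)
snap('scene','s3.png',(210,130,350,235),5.7)"
```

```text
t4.53 pos [631.4  47.4 141.2] yaw 112.4 tilt [-0.011 -0.004] j6 -2.00 shift [-127.8 -194.7   13.3] roll 22.4 w 45.9 F [ 0.5  0.1 -0.3]
```

View pics/s3.png

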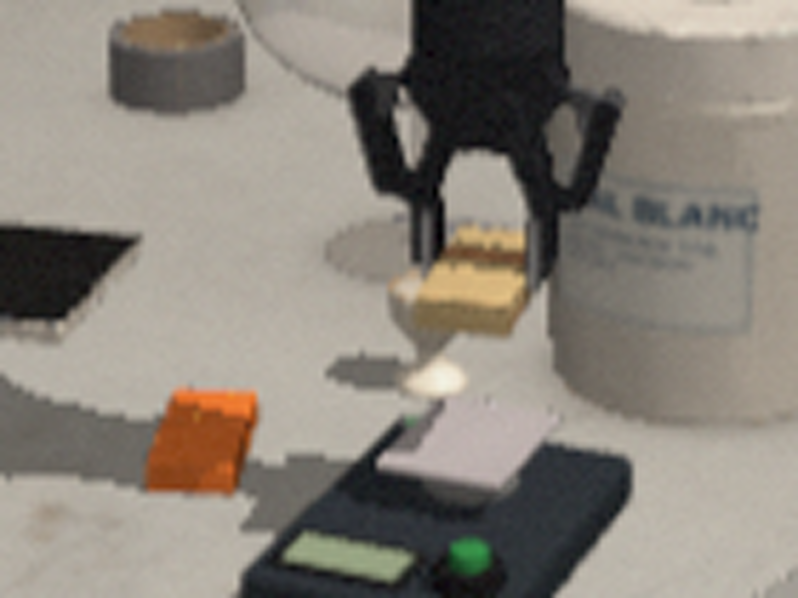

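The tags are held level and the pan is clear. I'll carry them to the open bench.

Emit:
carry_out(rows=[[[-0.016,-0.024,0,0,0.7],[-0.016,-0.024,0,0,0.7],[-0.016,-0.024,0,0,0.7],[-0.016,-0.024,0,0,0.7],[-0.016,-0.024,0,0,0.7],[-0.016,-0.024,0,0,0.7],[-0.016,-0.024,0,0,0.7],[-0.012,-0.018,0,0,0.7],[0,0,0.006,5.5,0.7],[0,0,0.006,5.5,0.7],[0,0,0.006,5.5,0.7],[0,0,0.006,5.5,0.7]]])

```text
t: 5.58
position: [495.5, -144.3, 109.2]
orientation: [-2.215, -2.204, 0.023]
ft_force: [0.0, 1.3, -0.9]
width: 46.3
```

```bash
python3 -c "
from h import *
go(500,-145,10,90)
im=snap('top','t2.png')"
```

```text
t5.58 pos [ 495.5 -144.3  109.2] yaw 89.7 tilt [-0.022  0.001] j6 -1.99 shift [-0.8  6.6 99.1] roll -0.3 w 46.3 F [ 0.   1.3 -0.9]
```

Emit:
carry_out(rows=[[[0,0,0,0,0.7],[0,0,0.02,0,0.7],[0,0,0.02,0,0.7],[0,0,0.02,0,0.7],[0,0,0.015,0,0.7],[0,0,0.01,0,0.7],[0,0,0.005,0,0.7],[0,0,0,0,0.7],[0,0,0,0,0.7]]])

```text
t: 6.38
position: [492.4, -142.8, 13.3]
orientation: [-2.191, -2.222, 0.025]
ft_force: [-0.9, -0.1, -0.0]
width: 45.8
```

```bash
python3 - <<'E'
from h import *
go(500,-145,6.5,90)
im=cv2.imread('pics/full_t2.png');hsv=cv2.cvtColor(im,cv2.COLOR_BGR2HSV)
b=im[150:260,230:420];cv2.imwrite('pics/c3.png',cv2.resize(b,None,fx=4.2,fy=4.2,interpolation=2))
for nm,k,z,box in [('pan',cv2.inRange(hsv,(0,0,100),(179,255,255)),60,(255,170,298,217)),('scale',cv2.inRange(hsv,(0,0,0),(179,255,75)),34,(240,165,315,250)),('btn',cv2.inRange(hsv,(60,120,40),(90,255,255)),42,(285,215,310,240))]:
    q=np.zeros_like(k);x0,y0,x1,y1=box;q[y0:y1,x0:x1]=k[y0:y1,x0:x1]
    cs,_=cv2.findContours(q,cv2.RETR_EXTERNAL,cv2.CHAIN_APPROX_NONE);c=max(cs,key=cv2.contourArea)
    r=cv2.minAreaRect(ray('top',c[:,0],z)[:,:2].astype(np.float32));print(nm,np.round(r[0],1),np.round(r[1],1),round(r[2],1))
E
```

```text
t6.38 pos [ 492.4 -142.8   13.3] yaw 90.8 tilt [-0.026  0.003] j6 -2.00 shift [-2.3  7.8  6.6] roll 0.8 w 45.8 F [-0.9 -0.1 -0. ]
pan [620.4  48.9] [88.9 67. ] 14.3
scale [582.3  39.3] [211.2 158.3] 18.4
btn [531.6 -17.7] [20.  22.8] 0.6
```

View pics/c3.png

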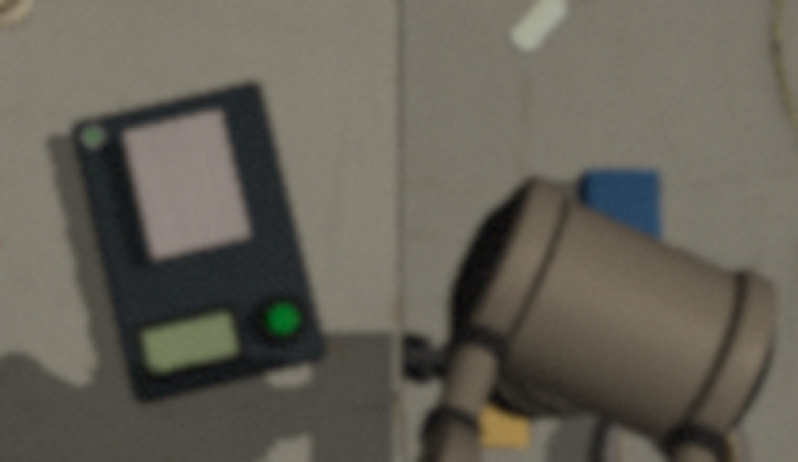

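The picture shows the empty pan fully visible, with its fit centred at (620.4, 48.9), yaw 14.3° and size 89×67. Now I set the tags down.

Emit:
carry_out(rows=[[[0,0,0.002,0,0.7],[0,0,0.002,0,0.7],[0,0,0.002,0,0.7],[0,0,0.001,0,0.7],[0,0,0,0,0.7],[0,0,0,0,0.7]]])

```text
t: 6.88
position: [494.2, -143.4, 8.6]
orientation: [-2.192, -2.229, 0.022]
ft_force: [-0.1, -0.3, -1.0]
width: 46.2
```

Emit:
carry_out(rows=[[[0,0,0.0015,0,0.7],[0,0,0.0015,0,0.7],[0,0,0.0015,0,0.7],[0,0,0,0,0.7],[0,0,0,0,0.7]]])

```text
t: 7.3
position: [494.8, -143.8, 7.0]
orientation: [-2.194, -2.231, 0.02]
ft_force: [0.0, 0.0, -0.6]
width: 46.0
```

Emit:
carry_out(rows=[[[0,0,0.0015,0,0.7],[0,0,0.0015,0,0.7],[0,0,0.001,0,0.7],[0,0,0,0,0.7],[0,0,0,0,0.7]]])

```text
t: 7.72
position: [495.0, -143.9, 6.4]
orientation: [-2.195, -2.233, 0.019]
ft_force: [-0.6, 0.6, -1.0]
width: 46.0
```

Emit:
carry_out(rows=[[[0,0,0.0005,0,0.4],[0,0,0,0,0.2],[0,0,0,0,0],[0,0,0,0,0],[0,0,-0.002,0,0],[0,0,-0.01,0,0],[0,0,-0.02,0,0],[0,0,-0.03,0,0],[0,0,-0.03,0,0],[0,0,-0.03,0,0],[0,0,0,0,0],[0,0,0,0,0]]])

```text
t: 8.72
position: [496.3, -143.3, 134.9]
orientation: [-2.193, -2.23, 0.021]
ft_force: [-0.3, -0.4, -0.3]
width: 85.7
```

```bash
python3 -c "
from h import *
go(532,-18,90,90)
snap('scene','s4.png',(240,150,440,300),4)"
```

```text
t8.72 pos [ 496.3 -143.3  134.9] yaw 91.0 tilt [-0.019  0.   ] j6 -2.01 shift [124.7  38.7  44.2] roll 1.0 w 85.7 F [-0.3 -0.4 -0.3]
```

View pics/s4.png

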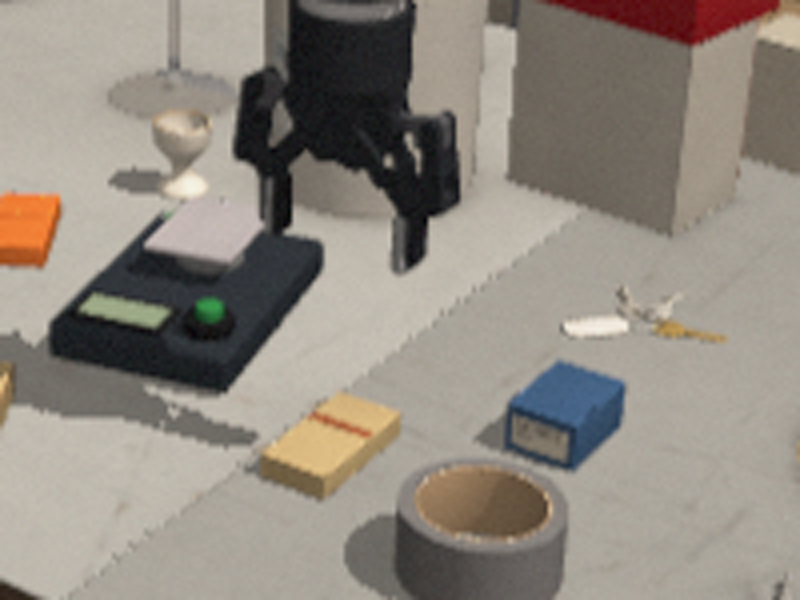

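The tags lie flat on the bench, at about crop pixel (330,445). Next I triangulate the button and move over it with the fingers shut.

```bash
python3 - <<'E'
from h import *
P=[]
def blob(f,box):
    h=cv2.cvtColor(cv2.imread(f),cv2.COLOR_BGR2HSV);x0,y0,x1,y1=box
    k=cv2.inRange(h,(55,120,40),(90,255,255))[y0:y1,x0:x1];M=cv2.moments(k,True);ys,xs=np.nonzero(k)
    print(f,xs.min()+x0,xs.max()+x0,ys.min()+y0,ys.max()+y0);return (M['m10']/M['m00']+x0,M['m01']/M['m00']+y0)
a=blob('pics/full_s4.png',(280,215,305,240));b=blob('pics/full_t2.png',(285,215,310,240));print(a,b)
for z in(35,40,44,48,52): print(z,ray('scene',a,z)[0,:2].round(1),ray('top',b,z)[0,:2].round(1))
E
```

```text
pics/full_s4.png 289 295 224 230
pics/full_t2.png 293 301 222 229
(291.94736842105266, 227.21052631578948) (297.0, 225.5)
35 [550.9  -7.3] [532.2 -18.1]
40 [543.5 -12.7] [531.8 -17.8]
44 [537.5 -17.1] [531.4 -17.6]
48 [531.5 -21.5] [531.1 -17.4]
52 [525.6 -25.8] [530.8 -17.2]
```

Emit:
carry_out(rows=[[[0.025,0.0078,0,0,1],[0.025,0.0078,0,0,1],[0.025,0.0078,0,0,1],[0.025,0.0078,0,0,1],[0.022,0.0075,0,0,1],[0,0,0.02,0,1],[0,0,0.015,0,1],[0,0,0,0,1],[0,0,0,0,1]]])

```text
t: 9.52
position: [530.6, -14.9, 92.6]
orientation: [-2.19, -2.223, 0.029]
ft_force: [0.3, -0.8, 0.5]
width: 0.1
```

```bash
python3 -c "
from h import *
go(532,-18,60,90)"
```

```text
t9.52 pos [530.6 -14.9  92.6] yaw 90.9 tilt [-0.028  0.001] j6 -1.75 shift [-3.2  2.3 32.5] roll 0.9 w 0.1 F [ 0.3 -0.8  0.5]
```

Emit:
carry_out(rows=[[[-0.003,0.001,0,0,1],[0,0,0.015,0,1],[0,0,0.012,0,1],[0,0,0.008,0,1],[0,0,0,0,1],[0,0,0,0,1]]])

```text
t: 10.02
position: [532.2, -21.1, 59.1]
orientation: [-2.196, -2.222, 0.027]
ft_force: [-0.2, 0.3, 0.1]
width: 0.0
```

Emit:
carry_out(rows=[[[0,0,0.003,0,1],[0,0,0.003,0,1],[0,0,0.003,0,1],[0,0,0,0,1]]])

```text
t: 10.35
position: [533.2, -21.7, 51.8]
orientation: [-2.198, -2.223, 0.024]
ft_force: [-0.9, 0.2, 2.6]
width: 0.1
```

Emit:
carry_out(rows=[[[0,0,0.003,0,1],[0,0,0.003,0,1],[0,0,0,0,1]]])

```text
t: 10.6
position: [533.6, -21.8, 50.7]
orientation: [-2.199, -2.225, 0.022]
ft_force: [-2.8, 0.1, 2.8]
width: -0.1
```

Emit:
carry_out(rows=[[[0,0,0.003,0,1],[0,0,0.003,0,1],[0,0,0,0,1]]])

```text
t: 10.85
position: [534.1, -21.8, 50.9]
orientation: [-2.201, -2.229, 0.019]
ft_force: [-2.5, -0.8, 3.0]
width: 0.1
```

Emit:
carry_out(rows=[[[0,0,0.006,0,1],[0,0,0.006,0,1],[0,0,0.006,0,1]]])

```text
t: 11.1
position: [535.0, -22.0, 48.8]
orientation: [-2.204, -2.237, 0.014]
ft_force: [-21.2, 2.1, 60.7]
width: 0.0
```

Emit:
carry_out(rows=[[[0,0,0.008,0,1],[0,0,0.008,0,1],[0,0,0.008,0,1]]])

```text
t: 11.35
position: [535.1, -22.0, 48.4]
orientation: [2.196, 2.235, -0.007]
ft_force: [-26.3, 2.7, 75.0]
width: -0.0
```

The force rose to 60–75 N at z≈48.5, after about 5 mm of travel at roughly 3 N. That means the button is bottomed. I'll retreat and refine the blue box.

Emit:
carry_out(rows=[[[0,0,-0.01,0,1],[0,0,-0.02,0,1],[0,0,-0.03,0,1],[0,0,-0.03,0,0],[0,0,-0.02,0,0],[0,0,0,0,0],[0,0,0,0,0]]])

```text
t: 11.93
position: [535.6, -20.7, 170.5]
orientation: [2.187, 2.229, 0.003]
ft_force: [0.1, 0.4, 0.4]
width: 48.1
```

```bash
python3 - <<'E'
from h import *
go(603,-250,130,90)
snap('top','t3.png')
for f in('t1','t3'):
    im=cv2.imread(f'pics/full_{f}.png');hsv=cv2.cvtColor(im,cv2.COLOR_BGR2HSV)
    k=cv2.inRange(hsv,(95,70,30),(130,255,255));q=np.zeros_like(k);q[180:225,355:400]=k[180:225,355:400]
    cs,_=cv2.findContours(q,cv2.RETR_EXTERNAL,cv2.CHAIN_APPROX_NONE);c=max(cs,key=cv2.contourArea)
    r=cv2.minAreaRect(ray('top',c[:,0],35)[:,:2].astype(np.float32));print(f,np.round(r[0],1),np.round(r[1],1),round(r[2],1),cv2.boundingRect(c))
a=cv2.imread('pics/full_t3.png')[150:250,230:405]
cv2.imwrite('pics/c4.png',cv2.resize(a,None,fx=4.5,fy=4.5,interpolation=2))
E
```

```text
t11.93 pos [535.6 -20.7 170.5] yaw 91.1 tilt [ 0.015 -0.012] j6 -1.76 shift [-230.    62.4   44.2] roll 1.1 w 48.1 F [0.1 0.4 0.4]
t1 [ 601.3 -250. ] [67.2 52.9] 0.6 (368, 191, 19, 24)
t3 [ 601.4 -249.4] [52.4 68.5] 88.9 (368, 191, 19, 24)
```

View pics/c4.png

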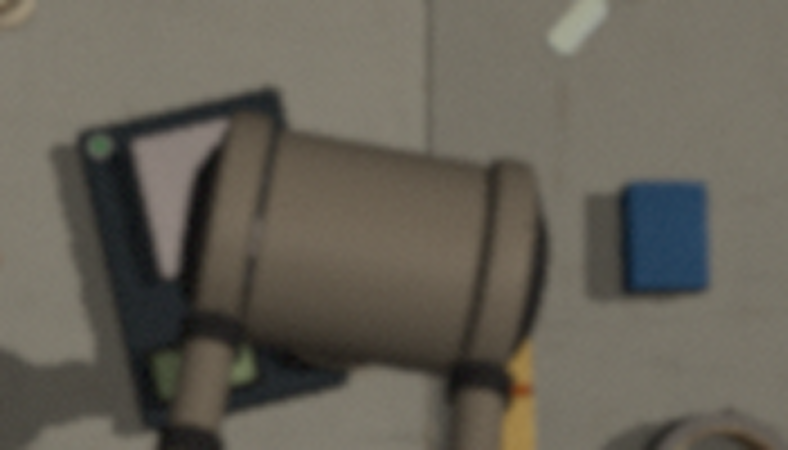

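The blue box is unobstructed at about (666,238) in the crop, with its fit at (601.4, -249.7) and yaw about 0°. I'll move over it.

Emit:
carry_out(rows=[[[-0.0285,0.008,0,0,0],[-0.0285,0.008,0,0,0],[-0.0285,0.008,0,0,0],[-0.0285,0.008,0,0,0],[-0.0285,0.008,0,0,0],[-0.0285,0.008,0,0,0],[-0.0285,0.008,0,0,0],[-0.022,0.004,0,0,0],[0,0,0.03,0,0],[0,0,0.02,0,0],[0,0,0,0,0],[0,0,0,0,0]]])

```text
t: 12.98
position: [595.8, -249.7, 99.3]
orientation: [-2.193, -2.239, 0.012]
ft_force: [0.3, 0.4, 0.2]
width: 85.2
```

```bash
python3 -c "
from h import *
go(601.5,-249.7,6,90)"
```

```text
t12.98 pos [ 595.8 -249.7   99.3] yaw 91.2 tilt [-0.011 -0.   ] j6 -2.10 shift [-0.1  6.8 93.3] roll 1.2 w 85.2 F [0.3 0.4 0.2]
```

Emit:
carry_out(rows=[[[0,0.004,0,0.6,0],[0,0.004,0.01,0.6,0],[0,0,0.015,0,0],[0,0,0.02,0,0],[0,0,0.015,0,0],[0,0,0.01,0,0],[0,0,0.008,0,0],[0,0,0.004,0,0],[0,0,0,0,0],[0,0,0,0,0]]])

```text
t: 13.82
position: [609.8, -247.5, 17.7]
orientation: [2.22, 2.219, -0.007]
ft_force: [0.3, 0.4, -0.1]
width: 85.8
```

```bash
python3 -c "
from h import *
go(601.5,-249.7,6,90)"
```

```text
t13.82 pos [ 609.8 -247.5   17.7] yaw 90.0 tilt [-0.001 -0.005] j6 -2.07 shift [-2.2 -8.3 11.8] roll -0.0 w 85.8 F [ 0.3  0.4 -0.1]
```

Emit:
carry_out(rows=[[[-0.002,-0.004,0,0,0],[0,-0.003,0.003,0,0],[0,0,0.005,0,0],[0,0,0.003,0,0],[0,0,0,0,0],[0,0,0,0,0]]])

```text
t: 14.32
position: [603.4, -250.9, 8.9]
orientation: [2.217, 2.215, -0.005]
ft_force: [0.3, 0.7, 0.3]
width: 85.4
```

```bash
python3 -c "
from h import *
go(601.5,-249.7,6,90)"
```

```text
t14.32 pos [ 603.4 -250.9    8.9] yaw 89.9 tilt [ 0.003 -0.008] j6 -2.08 shift [ 1.3 -1.9  2.9] roll -0.1 w 85.4 F [0.3 0.7 0.3]
```

Emit:
carry_out(rows=[[[0,-0.001,0.002,0,0],[0,0,0,0,0.3],[0,0,0,0,0.5],[0,0,0,0,0.6],[0,0,0,0,0.7],[0,0,0,0,0.7],[0,0,0,0,0.7],[0,0,0,0,0.7],[0,0,0,0,0.7]]])

```text
t: 15.07
position: [602.9, -251.6, 7.3]
orientation: [2.216, 2.214, -0.005]
ft_force: [-0.6, -1.2, 0.2]
width: 50.3
```

```bash
python3 -c "
from h import *
go(601.5,-249.7,6,90)"
```

```text
t15.07 pos [ 602.9 -251.6    7.3] yaw 89.9 tilt [ 0.004 -0.009] j6 -2.08 shift [ 1.9 -1.4  1.3] roll -0.1 w 50.3 F [-0.6 -1.2  0.2]
```

Emit:
carry_out(rows=[[[0,0,-0.005,0,0.7],[0,0,-0.01,0,0.7],[0,0,-0.02,0,0.7],[0,0,-0.03,0,0.7],[0,0,-0.03,0,0.7],[0,0,-0.03,0,0.7],[0,0,0,0,0.7],[0,0,0,0,0.7]]])

```text
t: 15.73
position: [599.6, -248.3, 136.9]
orientation: [-2.222, -2.22, 0.008]
ft_force: [0.3, 0.3, -3.3]
width: 50.2
```

```bash
python3 -c "
from h import *
go(620.4,48.9,130,104.3)"
```

```text
t15.73 pos [ 599.6 -248.3  136.9] yaw 90.0 tilt [-0.004 -0.003] j6 -2.08 shift [297.3  20.6   5.9] roll -14.3 w 50.2 F [ 0.3  0.3 -3.3]
```

Box held (weight about 3.3 N, opening 50 mm). I'll carry it above the pan.

Emit:
carry_out(rows=[[[0.029,0.002,0,0,0.7],[0.029,0.002,0,0,0.7],[0.029,0.002,0,0,0.7],[0.029,0.002,0,0,0.7],[0.029,0.002,0,0,0.7],[0.029,0.002,0,0,0.7],[0.029,0.002,0,0,0.7],[0.029,0.002,0,0,0.7],[0.029,0.002,0,0,0.7],[0.018,0.001,0,0,0.7],[0,0,0,-7,0.7],[0,0,0,-7,0.7]]])

```text
t: 16.73
position: [611.7, 44.0, 123.2]
orientation: [-1.922, -2.46, 0.024]
ft_force: [0.5, -0.3, -3.1]
width: 50.6
```

Emit:
carry_out(rows=[[[0,0,0,0,0.7],[0,0,0,0,0.7]]])

```text
t: 16.9
position: [610.1, 45.3, 120.8]
orientation: [-1.916, -2.461, 0.028]
ft_force: [-0.1, -0.9, -3.8]
width: 50.6
```

```bash
python3 -c "
from h import *
go(621.8,49.2,75,104.3)"
```

```text
t16.90 pos [610.1  45.3 120.8] yaw 104.2 tilt [-0.029  0.   ] j6 -1.87 shift [ 0.6 13.6 45.5] roll -0.1 w 50.6 F [-0.1 -0.9 -3.8]
```

Emit:
carry_out(rows=[[[0,0.0065,0,0,0.7],[0,0.0065,0.005,0,0.7],[0,0,0.01,0,0.7],[0,0,0.01,0,0.7],[0,0,0.005,0,0.7],[0,0,0,0,0.7],[0,0,0,0,0.7]]])

```text
t: 17.48
position: [621.9, 46.8, 84.1]
orientation: [-1.93, -2.445, 0.032]
ft_force: [-0.3, -0.5, -2.6]
width: 50.6
```

```bash
python3 -c "
from h import *
go(621.8,49.2,75,104.3)"
```

```text
t17.48 pos [621.9  46.8  84.1] yaw 103.4 tilt [-0.034  0.   ] j6 -1.85 shift [2.3 0.8 9.1] roll -0.9 w 50.6 F [-0.3 -0.5 -2.6]
```

Emit:
carry_out(rows=[[[0.002,0,0,-0.8,0.7],[0,0,0.003,0,0.7],[0,0,0.003,0,0.7],[0,0,0.003,0,0.7],[0,0,0,0,0.7],[0,0,0,0,0.7]]])

```text
t: 17.98
position: [621.2, 48.8, 75.1]
orientation: [-1.913, -2.46, 0.031]
ft_force: [-0.2, -0.0, -1.9]
width: 50.2
```

```bash
python3 -c "
from h import *
go(621.8,49.2,67,104.3)
snap('scene','s5.png',(230,140,360,238),6)"
```

```text
t17.98 pos [621.2  48.8  75.1] yaw 104.3 tilt [-0.032  0.   ] j6 -1.86 shift [0.2 0.9 8.1] roll -0.0 w 50.2 F [-0.2 -0.  -1.9]
```

View pics/s5.png

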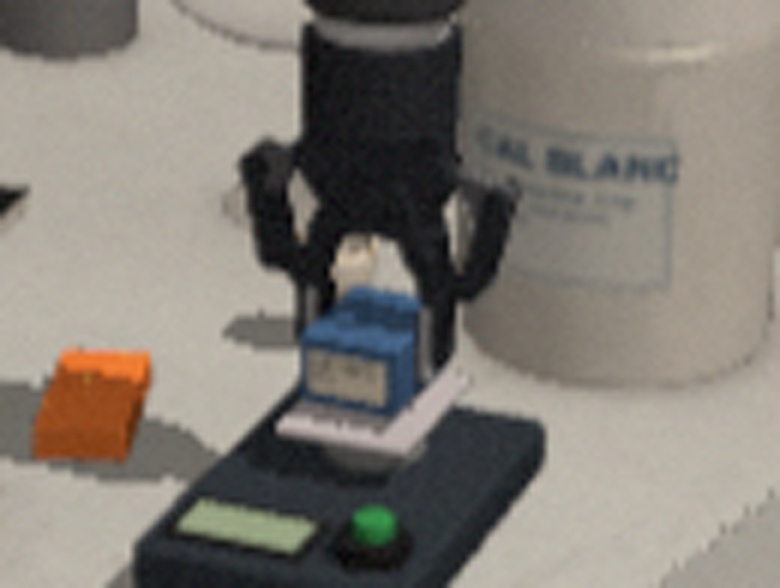

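The box is level and square just above the pan, and all of the pan's border is visible around it. I'll lower it gently.

Emit:
carry_out(rows=[[[0,0.001,0.002,0,0.7],[0,0,0.002,0,0.7],[0,0,0.002,0,0.7],[0,0,0.002,0,0.7],[0,0,0,0,0.7],[0,0,0,0,0.7]]])

```text
t: 18.53
position: [622.7, 49.0, 67.5]
orientation: [-1.914, -2.461, 0.029]
ft_force: [-1.1, -0.5, -0.0]
width: 50.6
```

Emit:
carry_out(rows=[[[0,0,0.0015,0,0.7],[0,0,0.0015,0,0.7],[0,0,0.001,0,0.7],[0,0,0,0,0.7]]])

```text
t: 18.87
position: [622.7, 49.0, 65.2]
orientation: [-1.914, -2.462, 0.028]
ft_force: [-3.4, 0.1, 3.2]
width: 50.4
```

```bash
python3 -c "
from h import *
go(621.8,49.2,66,104.3)"
```

```text
t18.87 pos [622.7  49.   65.2] yaw 104.3 tilt [-0.029 -0.   ] j6 -1.86 shift [ 0.4 -0.8 -0.8] roll -0.0 w 50.4 F [-3.4  0.1  3.2]
```

The box is in contact and carried by the pan. I'll ease up slightly and release.

Emit:
carry_out(rows=[[[0,0,-0.001,0,0.7],[0,0,0,0,0.5],[0,0,0,0,0.35],[0,0,0,0,0.2],[0,0,0,0,0.1],[0,0,0,0,0],[0,0,0,0,0],[0,0,-0.005,0,0],[0,0,-0.01,0,0],[0,0,-0.02,0,0],[0,0,-0.03,0,0],[0,0,-0.03,0,0]]])

```text
t: 19.87
position: [622.6, 49.0, 158.7]
orientation: [-1.908, -2.453, 0.039]
ft_force: [1.5, -0.0, 0.9]
width: 85.4
```

Emit:
carry_out(rows=[[[0,-0.01,-0.03,0,0],[0,-0.04,0,0,0],[0,-0.04,0,0,0],[0,-0.04,0,0,0],[0,-0.04,0,0,0],[0,-0.03,0,0,0],[0,0,0,0,0],[0,0,0,0,0]]])

```text
t: 20.53
position: [427.9, -1.7, 211.0]
orientation: [-1.922, -2.475, 0.015]
ft_force: [0.4, 0.0, -0.0]
width: 85.3
```

```bash
python3 - <<'E'
from h import *
go(621.8,49.2,66,104.3)
snap('top','t6.png'); snap('scene','s6.png')
im=cv2.imread('pics/full_t6.png');hsv=cv2.cvtColor(im,cv2.COLOR_BGR2HSV)
for nm,lo,hi,z,box in [('blue',(95,70,30),(130,255,255),93.5,(250,160,305,220)),('btn',(55,120,40),(90,255,255),47,(285,215,310,240)),('pan+box',(0,0,100),(179,255,255),58.5,(255,170,298,217)),('tags',(8,60,100),(25,255,255),19,(320,210,365,275))]:
    k=cv2.inRange(hsv,lo,hi)
    if nm=='pan+box': k|=cv2.inRange(hsv,(95,70,30),(130,255,255))&cv2.inRange(hsv,(0,130,0),(179,255,255))
    q=np.zeros_like(k);x0,y0,x1,y1=box;q[y0:y1,x0:x1]=k[y0:y1,x0:x1]
    cs,_=cv2.findContours(q,cv2.RETR_EXTERNAL,cv2.CHAIN_APPROX_NONE)
    if not cs: print(nm,'none');continue
    c=max(cs,key=cv2.contourArea);r=cv2.minAreaRect(ray('top',c[:,0],z)[:,:2].astype(np.float32));print(nm,np.round(r[0],1),np.round(r[1],1),round(r[2],1))
s=cv2.imread('pics/full_s6.png')[160:280,235:415]
t=im[160:280,230:380]
cv2.imwrite('pics/c6.png',np.hstack([cv2.resize(s,None,fx=2.4,fy=3*.8,interpolation=2),cv2.resize(t,None,fx=2.4,fy=2.4,interpolation=2)]))
E
```

```text
t20.53 pos [427.9  -1.7 211. ] yaw 104.3 tilt [-0.012 -0.003] j6 -2.00 shift [  1.3 202.2 142.5] roll 0.0 w 85.3 F [ 0.4  0.  -0. ]
blue [624.8  51.5] [73.5 47.9] 14.8
btn [531.2 -17.5] [19.9 22.7] 0.6
pan+box [620.8  48.2] [89.5 65.5] 13.3
tags [ 493.  -143.7] [98.1 52. ] 0.6
```

View pics/c6.png

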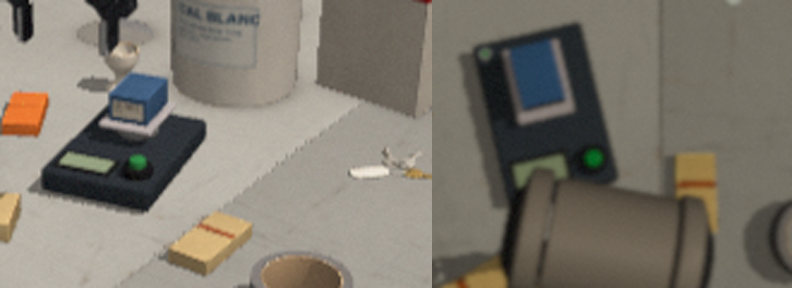

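The box is upright on the pan and the button is released. The fit puts the box about 5 mm off centre along pan +x, so I'll check this more finely with edge profiles.

```bash
python3 - <<'E'
from h import *
im=cv2.imread('pics/full_t6.png').astype(np.float32)
th=np.radians(14.0);ex=np.array([np.cos(th),np.sin(th)]);ey=np.array([-ex[1],ex[0]]);c=np.array([620.4,48.9])
def prof(ax,oth,z,rng,offs):
    out=[]
    for s in rng:
        X=[np.r_[c+ax*s+oth*o,z] for o in offs];p=proj('top',np.array(X)).astype(np.float32)
        v=cv2.remap(im,p[None,:,0],p[None,:,1],cv2.INTER_LINEAR)[0].mean(0);out.append((s,*v.round().astype(int)))
    return out
print('x profile z=93.4 (s,B,G,R)');print(*prof(ex,ey,93.4,range(-52,60,3),range(-12,16,4)))
print('x profile z=58.4 near end');print(*prof(ex,ey,58.4,range(-60,-24,3),range(-12,16,4)))
print('y profile z=93.4');print(*prof(ey,ex,93.4,range(-42,46,3),range(-15,20,5)))
# scene: bottom front corners / silhouette
s=cv2.imread('pics/full_s6.png');h=cv2.cvtColor(s,cv2.COLOR_BGR2HSV);k=cv2.inRange(h,(95,80,25),(130,255,255));q=np.zeros_like(k);q[180:220,270:315]=k[180:220,270:315]
cs,_=cv2.findContours(q,cv2.RETR_EXTERNAL,cv2.CHAIN_APPROX_NONE);ct=cv2.convexHull(max(cs,key=cv2.contourArea))
ap=cv2.approxPolyDP(ct,1.5,True)[:,0];print(ap.tolist())
for off in(-5,0,5):
  C=[np.r_[c+ex*(off+a*36)+ey*b*25.5,z] for z in(58.4,93.4) for a,b in((1,1),(1,-1),(-1,-1),(-1,1))]
  print(off,proj('scene',np.array(C)).round(1).tolist())
E
```

```text
x profile z=93.4 (s,B,G,R)
(-52, np.int64(52), np.int64(52), np.int64(52)) (-49, np.int64(81), np.int64(84), np.int64(89)) (-46, np.int64(108), np.int64(114), np.int64(123)) (-43, np.int64(119), np.int64(125), np.int64(135)) (-40, np.int64(116), np.int64(122), np.int64(131)) (-37, np.int64(96), np.int64(101), np.int64(108)) (-34, np.int64(73), np.int64(70), np.int64(70)) (-31, np.int64(74), np.int64(58), np.int64(43)) (-28, np.int64(86), np.int64(62), np.int64(38)) (-25, np.int64(89), np.int64(64), np.int64(38)) (-22, np.int64(90), np.int64(65), np.int64(39)) (-19, np.int64(90), np.int64(65), np.int64(39)) (-16, np.int64(90), np.int64(64), np.int64(38)) (-13, np.int64(91), np.int64(65), np.int64(39)) (-10, np.int64(91), np.int64(65), np.int64(38)) (-7, np.int64(91), np.int64(66), np.int64(39)) (-4, np.int64(91), np.int64(66), np.int64(39)) (-1, np.int64(91), np.int64(66), np.int64(38)) (2, np.int64(91), np.int64(66), np.int64(38)) (5, np.int64(91), np.int64(66), np.int64(39)) (8, np.int64(91), np.int64(66), np.int64(39)) (11, np.int64(91), np.int64(66), np.int64(39)) (14, np.int64(91
[... 2563 characters left out ...]
33, np.int64(61), np.int64(63), np.int64(67)) (36, np.int64(42), np.int64(43), np.int64(44)) (39, np.int64(29), np.int64(28), np.int64(26)) (42, np.int64(27), np.int64(25), np.int64(21)) (45, np.int64(25), np.int64(22), np.int64(20))
[[288, 191], [303, 193], [303, 203], [295, 211], [281, 201], [281, 198]]
-5 [[286.7, 200.0], [302.6, 202.9], [293.4, 213.0], [277.0, 209.9], [286.7, 189.4], [302.7, 192.1], [293.4, 201.9], [276.9, 198.9]]
0 [[287.3, 199.4], [303.2, 202.2], [294.0, 212.3], [277.7, 209.2], [287.4, 188.7], [303.3, 191.5], [294.1, 201.2], [277.6, 198.2]]
5 [[288.0, 198.7], [303.8, 201.6], [294.7, 211.6], [278.4, 208.5], [288.0, 188.1], [304.0, 190.8], [294.8, 200.5], [278.3, 197.5]]
```

Edge profiles put the box's far edge at about +39 mm on the pan axis and its sides at about +25.5 and −23 mm. The centre is therefore about 3–5 mm off, inside the 8 mm limit, and all corners lie inside the pan. I'm handing in.

```bash
python3 -c "
from h import *
print(ticket.sign_off())"
```

```text
the job is handed in; nothing more can be done
None
```

The blue box is on the pan, upright and released, and the job is handed in at about 20.6 s of the 61 s allowed. No verdict was reported.

- **Tags:** I lifted the block off the pan and laid it flat on the bench at about (493, −144). It still lay flat in the last picture.
- **Zero button:** I pressed it with the pan empty. It moved about 5 mm at roughly 3 N, then hit a hard stop at 60–75 N. That was much harder than the 4 N needed, but within the wrist limit. I could only infer "fully down" from force and travel. In the final view the button looks released.
- **Blue box:** I set it down with about 6 N on the pan by the force readings, roughly 3 mm of sink, so well short of the stop. The robot is clear of everything.
- **Position on the pan:** My two final measurements disagree slightly. The colour-mask fit puts the box about 5 mm off centre, mostly along pan +x, and the edge profile says about 3.5 mm. Both are inside the 8 mm limit. The furthest edge is at about 39–41 mm of the 45 mm allowed, and the yaw error is about 0.5°.
- **Red box, grey tape and egg cup:** I never went near them. I did not re-measure their positions at the end.

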